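# Hold the side rail of an instrument stand square

### The job

A small instrument stand is being put together on the lab bench: its long rail is bolted tight, but its side rail hangs on one finger-tight bolt and leans inwards. Pick up the assembly square, lay it flat on the board and press it into the inside corner until one outer face touches the long rail and the other has pushed the side rail out square, pressing lightly, never with more than 25 N on either rail, because the bolt is not tight yet. Finish while still gripping the square and pressing it into the corner so that the rails stay square for the bolt to be tightened, and leave everything else on the bench where it is.

Things in the scene. Friction and masses are not known exactly. Their poses are not given: they have to be found in the camera images.
- square: Loose aluminium assembly square lying flat, 20 mm thick, about 0.45 kg: two legs 150 mm long, 22 mm wide at a right angle, joined by a diagonal brace 16 mm wide. Origin: underside, below the brace's middle; z up. Outer faces: plane y = +70 mm (x from -80 to +70) and plane x = +70 mm (y from -80 to +70). Seated in the corner, its x and y point as the stand's do.
- square_heel (a point): Where the two outer faces of the square would meet, on the underside: 70, 70, 0 mm in the square's frame, same axes. The last 7 mm of both faces are cut away there.
- square_grip (a point): Middle of the square's brace, 10 mm above its underside: the place to grip it, fingers closing along the square's direction (1, 1), across the brace's 16 mm. The brace runs along (1, -1). On its heel side is a triangular window, 60 mm deep here; the other side is free.
- stand: The stand's black board on a rubber mat, fixed on the bench: 255 mm (x) by 260 mm (y), top 18 mm above the bench. Origin: on the bench below the inside corner of the two rails, z up; the board reaches from x = -215 to +40 and y = -220 to +40 mm. The inside of the corner is x < 0, y < 0.
- stand_corner (a point): The inside corner where the inner faces of the two rails meet when square, on the board's top (0, 0, 18 mm in the stand's frame; same axes). The metal faces are smooth and slide easily on one another.
- long_rail: Rail of 30 x 30 mm slotted aluminium profile, 240 mm long, bolted tight on the board; its top is 48 mm above the bench. Origin: middle of its underside; it runs along y; its inner face is the stand's plane x = 0, from y = -210 to +30 mm.
- side_rail: Rail of the same profile, 200 mm long, turning about one upright finger-tight bolt. Origin: bolt axis at the board's top (x = -15, y = +15 mm in the stand's frame). It runs along its x from +13 to -187 mm; inner face: its plane y = -15 mm. Square when its x is parallel to the stand's x. Starts with its free end 4 to 9 degrees inwards, stays where it is put, yields to about 2 N at the free end.
- side_rail_end (a point): The free end of the side rail, middle of its top edge (-187, 0, 30 mm in the side rail's frame).
- bracket: Loose aluminium corner bracket, 28 x 28 x 28 mm, on the board at the board's corner farthest from the rails. Origin: middle of its underside. Leave alone.
- spare_rail: Loose 200 mm rail of the same profile on the bench to the left, lying along its x. Origin: middle of its underside. Leave alone.
- tube_rack: Loose plastic rack for small tubes, 67 x 225 x 28 mm (tubes to 38 mm), behind the square's place. Origin: middle of its underside. Leave alone.
- tip_box: Loose box of pipette tips, 85 x 122 x 95 mm, on the left near the robot. Origin: middle of its underside. Leave alone.
- reagent_bottle: Loose amber bottle, 70 mm wide, about 140 mm high, far right. Origin: middle of its underside. Leave alone.
- bolt_tray: Loose open tray of bolts, 90 x 120 x 28 mm, on the right. Origin: middle of its underside. Leave alone.
- hex_key: Loose L-shaped hex key, 90 mm long, 5 mm thick, on the bench between the square and the stand. Leave alone.
- marker: Loose marker pen, 125 mm long, 14 mm thick, on the bench beyond the stand on the left. Leave alone.

How it is judged (in metres and radians):
On the way, in this order (a step that is already met when the one before it is completed fails the run):
1. the square is lifted clear of the bench in the gripper (height (world z) of square above 0.03 m and contact force between the fingers and square above 1 N), for 0.1 s.
2. both outer faces of the square press on the rails, in the corner (contact force between square and long_rail above 1 N and contact force between square and side_rail above 1 N and horizontal distance between square_heel and stand_corner below 0.005 m), for 0.3 s.
At the end, for the whole second after the job is handed in: Square gripped (over 2 N), at rest, flat on the board (within 4 mm, tilt under 2 degrees), outer corner within 4 mm of the inside corner, over 1 N on each rail; the square and the side rail within 0.02 rad (1.1 degrees) of square to the long rail (contact force between the fingers and square above 2 N and contact force between square and long_rail above 1 N and contact force between square and side_rail above 1 N and horizontal distance between square_heel and stand_corner below 0.004 m and angle between the x axis of each of square, side_rail and the x axis of stand, either way round below 0.02 rad and angle between square's own z axis and vertical below 0.035 rad and z of square in the frame of stand_corner below 0.004 m and linear speed of square below 0.01 m/s); the arm keeps its last pose, push and grip.
It fails at once if the square presses on a rail with more than 25 N (contact force between square and long_rail above 25 N or contact force between square and side_rail above 25 N).
It fails at once if something else on the bench is moved by more than 30 mm (distance of any of bracket, spare_rail, tube_rack, tip_box, reagent_bottle, bolt_tray, hex_key, marker from where it was at the start of the episode above 0.03 m).
It also fails if it takes over 48 s, if anything falls off the work surface, if the arm or the gripper's body presses on something with over 40 N, if the wrist force passes 120 N, or if a joint passes its speed limit or range.

### The arm

A 6-joint arm with a two-finger parallel gripper is mounted at the origin on the work surface. World frame = base frame: x ahead of the robot, y to its left, z up, the work surface at z = 0. Lengths are in m, angles in degrees, forces in N, time in s.
With the tool pointing down it reaches from about 0.325 to 0.85 m from the base axis. Payload 15.5 kg.
Tool frame: the origin (TCP) lies midway between the tips of the shut fingers; the grasp point (between the pads) lies 19 mm behind it; z points along the fingers, y is the line along which they close (so a half turn about z gives the same grasp; the last joint's range is limited). The gripper opens to 91 mm and grips with 3 to 60 N. Pads are 32 mm wide; open, the fingers measure 118 mm over their backs; the gripper's body (76 mm by 178 mm) begins 60 mm behind the grasp point.
Start: joints at [-5.472, 28.281, 77.091, -0, 74.628, -5.472], TCP at [0.625, 0, 0.214] pointing down, gripper open.
Joint ranges: [-166.48, 166.48], [-47.26, 123.95], [12.59, 153.08], [-70.14, 250.14], [6.76, 159.57], [-176.63, 176.63]. Speed limits (degrees/s): [108.29, 108.29, 147.25, 172.46, 172.46, 172.46].

### API

Orientations are given as a 3x3 rotation matrix whose columns are the frame's x, y, z axes.
In Python, from bench import ctrl gives the robot as it stands. The module is installed in compiled form; this text tells all that it offers. Calls block until the motion is done:
- ctrl.goto(position, orientation): joint-space move of the TCP to a pose.
- ctrl.move_l(position, vel=0.15, ori=None, contact_N=None): straight line of the TCP; ori=None keeps the orientation; vel is the mean speed in m/s. With contact_N (N) it stops when the force on the tool has changed by that much, and returns True; else False.
- ctrl.movej(angles): joint-space move.
- ctrl.command_gripper(opening): opening from 0.0 (shut) to 1.0 (fully open); the grip force is fixed at half the most; returns when the fingers have stopped.
- ctrl.sleep(seconds).
- ctrl.ik(position, orientation): joint angles nearest the present ones, or None.
- ctrl.read_camera(name): name is "scene" or "side" or "wrist"; returns the picture (420x560x3 uint8, blue, green, red); there is no depth.
- ctrl.camera_params(name): a dict with "fx", "fy", "cx", "cy" (pixels), "pose" (4x4, takes a point from camera to world coordinates); the wrist camera has in their place "T_tool_cam" (4x4, takes a point from camera to tool coordinates, whose origin is the TCP and whose axes are the flange's). Camera axes: x right, y up, looking along -z (the intrinsics and any distortion apply to the point x, -y, -z); pixel columns grow to the right and rows downward; lengths in m; the calibration is good to about 2 mm. The wrist camera is an equidistant fisheye: a pixel r from the principal point sees the ray r / f radians off the axis. A picture is of the moment at which its call begins: read the wrist's pose just before it. camera_params takes no time and is no camera call.
A pose or a line that the arm cannot do raises ctrl.MotionError and nothing moves.
- ctrl.sign_off(): hands the job in; it is judged then, once.
Readings, each from a call of its own:
- ctrl.current_t(): time.
- ctrl.current_q(): joint angles.
- ctrl.current_dq(): joint speeds.
- ctrl.current_effort(): joint torques, N m.
- ctrl.current_tool_pos(): TCP position.
- ctrl.current_eef_rot(): TCP orientation.
- ctrl.current_contact_force(): force on the tool from outside, world axes, zero at the start.
- ctrl.current_wrist_torque(): the same for the moment, N m.
- ctrl.current_grip_width(): opening from 0.0 (shut) to 1.0 (fully open).
- ctrl.current_grasp_force(): force on a finger pad.
Only numpy, scipy, OpenCV 4.12 (cv2) and the standard library are available. Lean on these libraries where they do the work, as an engineer would, in place of code of your own. Each camera call takes 0.05 s, during which the arm holds its last target. There are 200 camera calls.

## Working session

There is one attempt and no reset: what is moved stays moved. The work goes in short steps, each a Python script; the robot and the scene stay as the last script left them, time stands still between calls to the robot, and variables do not carry over. Pictures are saved under pics/ and viewed, at most 10 in all, crops included, and the job is handed in when it is done.

```bash
mkdir -p pics
python3 - <<'E'
from bench import ctrl
import cv2
for n in("scene","side","wrist"):
    cv2.imwrite(f"pics/{n}0.png",ctrl.read_camera(n)); print(n,ctrl.camera_params(n))
print(ctrl.current_t())
E
```

```text
scene {'fx': 418.682704955281, 'fy': 418.682704955281, 'cx': 277.5257702263957, 'cy': 209.4311650485276, 'pose': array([[-0.76834765, -0.44398165,  0.46100129,  1.09439444],
       [ 0.63981778, -0.55147867,  0.53526114,  0.60311192],
       [ 0.01658626,  0.70622346,  0.70779469,  0.92689234],
       [ 0.        ,  0.        ,  0.        ,  1.        ]])}
side {'fx': 433.23762859487823, 'fy': 433.23762859487823, 'cx': 278.6515699962586, 'cy': 203.63209102917048, 'pose': array([[ 0.94736309,  0.23493696, -0.21750357,  0.18379505],
       [-0.32014298,  0.6878998 , -0.65138494, -1.05076152],
       [-0.00341373,  0.68673029,  0.72690429,  1.17839196],
       [ 0.        ,  0.        ,  0.        ,  1.        ]])}
wrist {'fx': 325.19226210127806, 'fy': 325.19226210127806, 'cx': 277.9255239186037, 'cy': 210.94536042811703, 'T_tool_cam': array([[ 1.90397839e-03,  9.69140911e-01,  2.46500039e-01,
         6.93049999e-02],
       [ 9.99998187e-01, -1.84894922e-03, -4.54696108e-04,
        -4.00271417e-04],
       [ 1.51014536e-05,  2.46500458e-01, -9.69142675e-01,
        -1.68923435e-01],
       [ 0.00000000e+00,  0.00000000e+00,  0.00000000e+00,
         1.00000000e+00]])}
0.15
```

View pics/scene0.png

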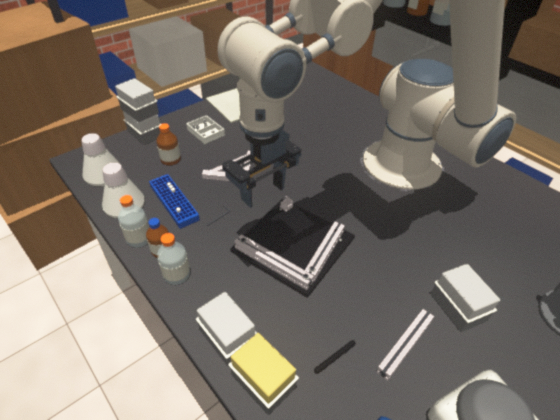

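View pics/wrist0.png

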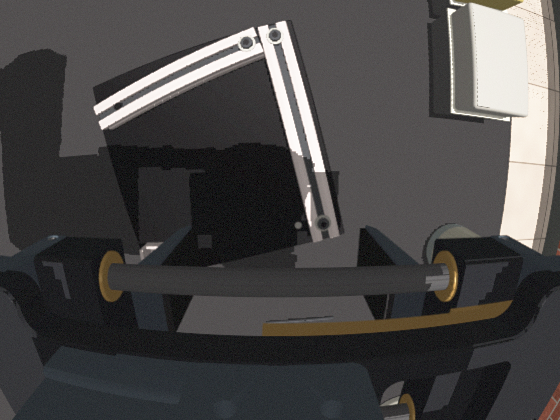

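The wrist picture shows the stand: long rail with bolts at (275,35) and (323,222), and the leaning side rail on the left with its bolt at (246,42). In the scene view the square is half hidden behind the gripper near (225,170).

View pics/side0.png

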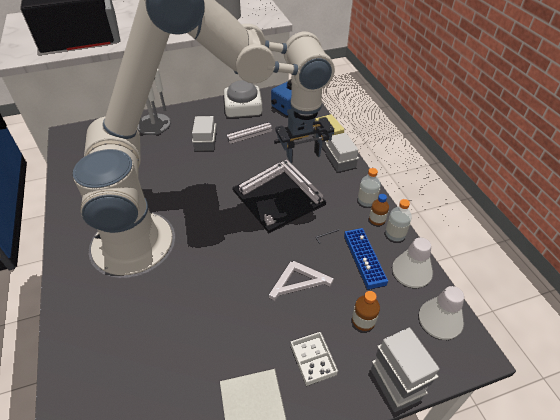

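```bash
cat > h.py <<'E'
from bench import ctrl
import cv2, numpy as np
def pix2w(name,uv,z,T=None):
    """pixels -> world points on plane z"""
    p=ctrl.camera_params(name); uv=np.atleast_2d(np.array(uv,float))
    a=(uv-[p["cx"],p["cy"]])/[p["fx"],p["fy"]]
    if name=="wrist":
        th=np.linalg.norm(a,axis=1,keepdims=True); s=np.where(th>1e-9,np.tan(th)/th,1); a=a*s; P=T@p["T_tool_cam"]
    else: P=p["pose"]
    d=np.c_[a[:,0],-a[:,1],-np.ones(len(a))]@P[:3,:3].T
    o=P[:3,3]; return o+d*((z-o[2])/d[:,2])[:,None]
def toolT():
    T=np.eye(4);T[:3,:3]=ctrl.current_eef_rot();T[:3,3]=ctrl.current_tool_pos();return T
def rect(img,T,ctr,z,half,px):
    """orthographic top view of plane z from wrist picture: col=+y right->... row up=+x, col right=-y; px per m"""
    p=ctrl.camera_params("wrist"); n=int(2*half*px)
    c,r=np.meshgrid(np.arange(n),np.arange(n))
    W=np.stack([ctr[0]+half-r/px, ctr[1]+half-c/px, np.full(c.shape,z),np.ones(c.shape)],-1)
    X=W@np.linalg.inv(T@p["T_tool_cam"]).T
    x,y,zz=X[...,0],-X[...,1],-X[...,2]; rr=np.hypot(x,y); k=p["fx"]*np.arctan2(rr,zz)/rr
    return cv2.remap(img,(p["cx"]+x*k).astype(np.float32),(p["cy"]+y*k).astype(np.float32),cv2.INTER_CUBIC)
E
python3 - <<'E'
from h import *
T=toolT(); print(T)
n=["corner-ish","long bolt1","long bolt2","side bolt","side hole"]
print(pix2w("wrist",[(256,30),(275,35),(323,222),(246,42),(118,106)],0.048,T).round(4))
E
```

```text
[[-3.70368320e-05  9.99999580e-01 -9.15515744e-04  6.24716455e-01]
 [ 9.99999992e-01  3.71444443e-05  1.17526118e-04  4.68058680e-05]
 [ 1.17560075e-04 -9.15511385e-04 -9.99999574e-01  2.13472920e-01]
 [ 0.00000000e+00  0.00000000e+00  0.00000000e+00  1.00000000e+00]]
[[ 0.6015  0.1758  0.048 ]
 [ 0.621   0.1699  0.048 ]
 [ 0.6729 -0.0279  0.048 ]
 [ 0.5913  0.1626  0.048 ]
 [ 0.448   0.1032  0.048 ]]
```

Run:
```python
from h import *
print(pix2w("side",[(271,297),(292,264),(332,282),(318,241),(340,232)],0.015).round(3))
im=cv2.imread("pics/side0.png")[190:330,220:400]
cv2.imwrite("pics/sidecrop.png",cv2.resize(im,None,fx=4,fy=4,interpolation=cv2.INTER_CUBIC))
```

```text
[[ 0.383 -0.374  0.015]
 [ 0.486 -0.279  0.015]
 [ 0.582 -0.385  0.015]
 [ 0.603 -0.218  0.015]
 [ 0.69  -0.206  0.015]]
```

View pics/sidecrop.png

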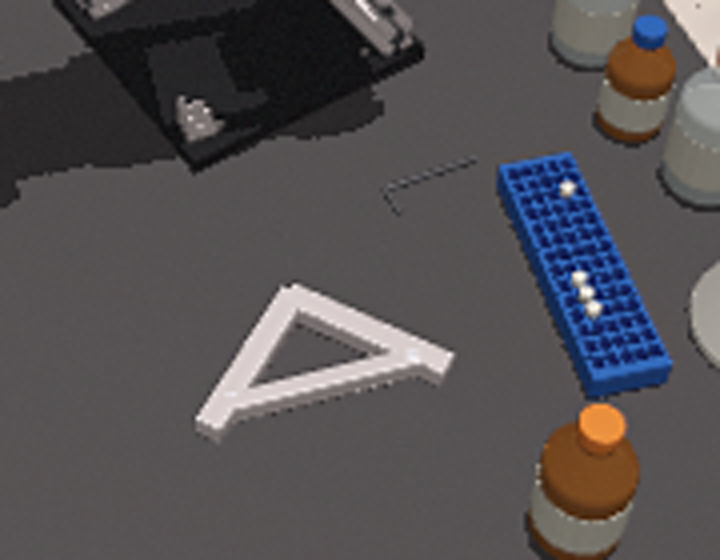

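The square lies with its heel at about crop (290,287), roughly (0.486,-0.279), x axis near 43°. I'll move the wrist camera over it.

```bash
cat >> h.py <<'E'
def R(a):
    """tool down, tool y along heading a (deg)"""
    a=np.radians(a); y=np.array([np.cos(a),np.sin(a),0]); z=np.array([0,0,-1.]); return np.c_[np.cross(y,z),y,z]
E
python3 - <<'E'
from h import *
for p,a in [((.37,-.34,.26),-92),((.484,-.34,.03),-92),((.55,.05,.05),-120),((.484,-.34,.03),88),((.55,.05,.05),60)]:
    q=ctrl.ik(p,R(a)); print(a,None if q is None else np.round(q,1))
ctrl.goto((.37,-.34,.26),R(-92)); T=toolT(); im=ctrl.read_camera("wrist")
cv2.imwrite("pics/w1.png",im); np.save("T1.npy",T); print(T[:3,3],ctrl.current_t())
cv2.imwrite("pics/w1r.png",rect(im,T,(.484,-.34),.02,.13,2200))
E
```

```text
-92 [-49.4  15.7  90.2  -0.   74.1  42.6]
-92 [-40.9  38.7  91.9  -0.   49.4  51.1]
-120 [ -1.   34.8  96.9  -0.   48.3 119. ]
88 [ -40.9   38.7   91.9   -0.    49.4 -128.9]
60 [ -1.   34.8  96.9  -0.   48.3 -61. ]
[ 0.37059053 -0.33958179  0.25990203] 1.775
```

View pics/w1r.png

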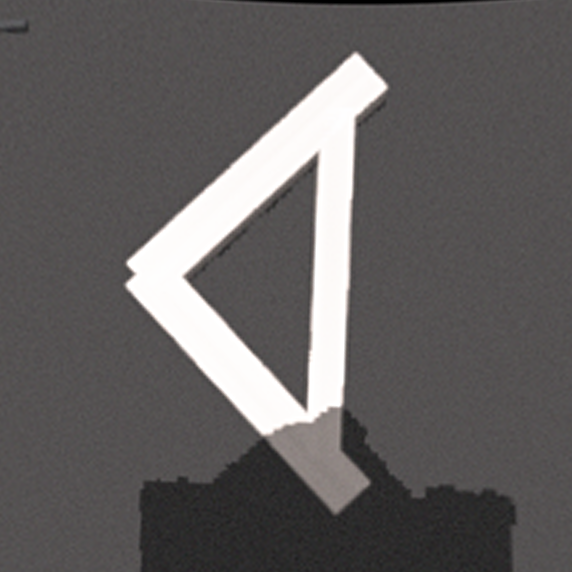

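The square is clear: leg ends at (357,52)/(387,88) and (335,514)/(370,484), heel cut at (126,263)/(125,285), inner corner at (186,277). Now fit it, and rectify the first stand picture.

```bash
cat >> h.py <<'E'
def fit2d(a,b):
    """rigid a->b; returns angle deg, origin, rms mm"""
    a,b=np.array(a,float),np.array(b,float); ca,cb=a.mean(0),b.mean(0); A,B=a-ca,b-cb
    t=np.arctan2((A[:,0]*B[:,1]-A[:,1]*B[:,0]).sum(),(A*B).sum()); M=np.array([[np.cos(t),-np.sin(t)],[np.sin(t),np.cos(t)]])
    return np.degrees(t),cb-M@ca,1e3*np.sqrt(((A@M.T-B)**2).sum(1).mean())
E
python3 - <<'E'
from h import *
px=np.array([(357,52),(387,88),(335,514),(370,484),(126,263),(125,285),(186,277)],float)
m=np.array([(70,-80),(48,-80),(-80,70),(-80,48),(70,63),(63,70),(48,48)])/1e3
print(fit2d(m,np.c_[.614-px[:,1]/2200,-.21-px[:,0]/2200]))
T=np.eye(4);T[:3,:3]=R(0);T[:3,3]=[.6247,0,.2135]
im=cv2.imread("pics/wrist0.png")
r=rect(im,T,(.57,.075),.048,.15,2000)
cv2.imwrite("pics/st0.png",r)
E
```

```text
(np.float64(42.40464287168464), array([ 0.48526085, -0.36052097]), np.float64(1.1501945073507147))
```

View pics/st0.png

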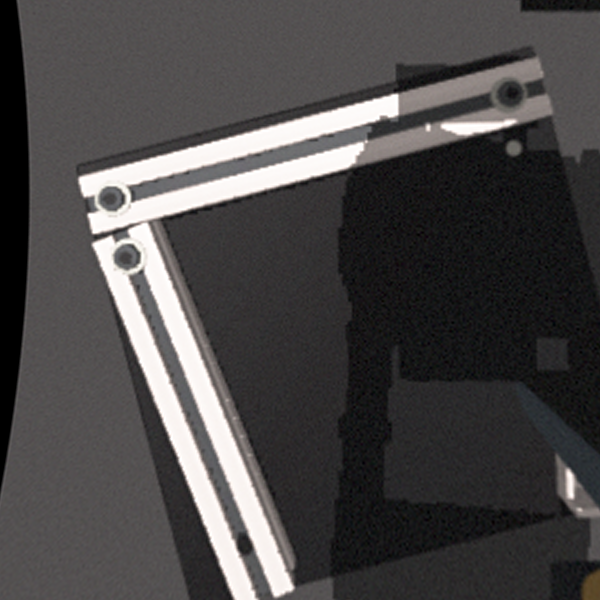

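Stand view: long-rail top corners at (78,176), (94,234), (541,57), (552,114); bolts (111,199), (509,94); side-rail bolt (127,257), hole (245,545), so it leans about 7.7°. Now grasp and lift the square.

Run:
```python
from h import *
px=np.array([(78,176),(94,234),(541,57),(552,114),(127,257)],float)
m=np.array([(30,30),(0,30),(30,-210),(0,-210),(-15,15)])/1e3
print(fit2d(m,np.c_[.72-px[:,1]/2000,.225-px[:,0]/2000]))
c=(.4853,-.3605); Rg=R(42.4+45-180)
ctrl.goto((*c,.11),Rg); ctrl.command_gripper(.46)
print(ctrl.move_l((*c,.004),vel=.1,contact_N=10),ctrl.current_tool_pos())
ctrl.command_gripper(0.0)
print("grip",ctrl.current_grip_width()*91,ctrl.current_grasp_force())
f0=ctrl.current_contact_force()
ctrl.move_l((*c,.12),vel=.12); ctrl.sleep(.2)
print(f0,ctrl.current_contact_force(),ctrl.current_wrist_torque(),ctrl.current_grip_width()*91,ctrl.current_grasp_force(),ctrl.current_t())
```

```text
(np.float64(14.539653068458628), array([0.61016578, 0.15033076]), np.float64(1.202263751500409))
False [ 0.48559295 -0.36076802  0.00458443]
grip 15.741526677630922 30.000782310962677
[-0.76258411  0.73574328  4.38154623] [-0.53537993 -0.79486404 -5.1034508 ] [-0.06582682  0.10956962  0.01246612] 15.804179098342553 30.001208782196045 6.475
```

```bash
cat >> h.py <<'E'
SA=14.55; SO=np.array([.6102,.1503]); M=np.array([[np.cos(np.radians(SA)),-np.sin(np.radians(SA))],[np.sin(np.radians(SA)),np.cos(np.radians(SA))]])
def w(hx,hy,z): return (*(SO+M@(np.array([hx,hy])-70)/1e3),z)   # heel (mm, stand frame) -> TCP
def s():
    F=ctrl.current_contact_force(); m=ctrl.current_wrist_torque(); p=ctrl.current_tool_pos()
    h=M.T@(p[:2]-SO)*1e3+70
    return dict(heel=h.round(2),z=round(p[2]*1e3,2),F=np.r_[M.T@F[:2],F[2]].round(1),m=m.round(2),t=round(ctrl.current_t(),2))
E
python3 - <<'E'
from h import *
Rg=R(SA+45-180)
ctrl.goto(w(-14,-45,.12),Rg); ctrl.sleep(.3); print(s())
ctrl.move_l(w(-14,-45,.030),vel=.1); print(s())
print(ctrl.move_l(w(-14,-45,.0205),vel=.02,contact_N=3)); print(s())
T=toolT(); im=ctrl.read_camera("wrist"); cv2.imwrite("pics/w2.png",im); np.save("T2.npy",T)
cv2.imwrite("pics/sc2.png",cv2.resize(ctrl.read_camera("scene")[180:310,210:370],None,fx=4,fy=4,interpolation=cv2.INTER_CUBIC))
E
```

```text
{'heel': array([-14.07, -45.54]), 'z': np.float64(120.01), 'F': array([ 0.6, -0.3, -6.1]), 'm': array([-0.05,  0.16, -0.05]), 't': 8.21}
{'heel': array([-13.59, -45.12]), 'z': np.float64(30.51), 'F': array([ 1.7, -0.3, -4.8]), 'm': array([ 0.01,  0.16, -0.04]), 't': 9.26}
True
{'heel': array([-13.81, -45.07]), 'z': np.float64(21.88), 'F': array([0.5, 0.6, 4.9]), 'm': array([0.01, 0.04, 0.05]), 't': 9.69}
```

View pics/w2.png

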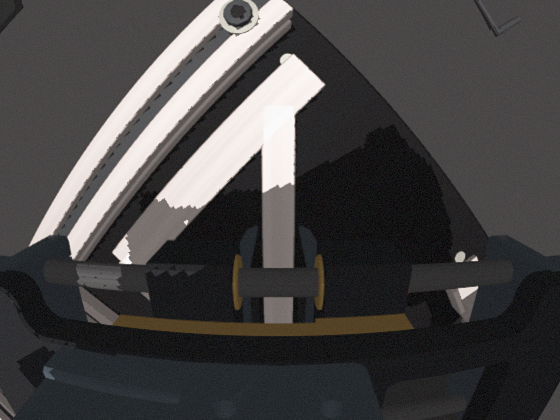

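View pics/sc2.png

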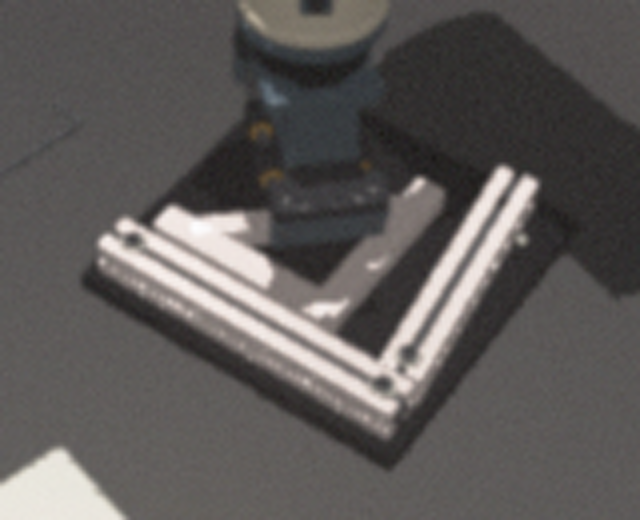

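Square is flat on the board, inside the corner: in w2 its outer edge runs (288,57)–(115,245), nearly parallel to the long rail; the scene crop agrees. Now creep to the long rail.

Run:
```python
from h import *
z=.0215
ctrl.move_l(w(-14,-45,z+.0005),vel=.02); ctrl.sleep(.1); print(s())
ctrl.move_l(w(-8,-45,z+.0005),vel=.03); ctrl.sleep(.1); print(s())
print(ctrl.move_l(w(6,-45,z+.0005),vel=.015,contact_N=4)); print(s()); ctrl.sleep(.3); print(s())
```

```text
{'heel': array([-14.  , -45.01]), 'z': np.float64(21.91), 'F': array([-0.3, -1.5, -2.3]), 'm': array([ 0.03, -0.08,  0.  ]), 't': 10.14}
{'heel': array([ -7.87, -44.98]), 'z': np.float64(21.95), 'F': array([ 1.2, -0.1, -3.2]), 'm': array([ 0.07, -0.04,  0.  ]), 't': 10.59}
True
{'heel': array([ -0.25, -44.98]), 'z': np.float64(21.89), 'F': array([-1.4, -0.7,  7.5]), 'm': array([-0.01,  0.04,  0.07]), 't': 11.18}
{'heel': array([ -0.28, -44.97]), 'z': np.float64(21.88), 'F': array([-1.2, -0. ,  4.6]), 'm': array([0.03, 0.01, 0.05]), 't': 11.48}
```

```bash
cat >> h.py <<'E'
def avg(n=6):
    F=[];m=[]
    for _ in range(n): ctrl.sleep(.02); F.append(ctrl.current_contact_force()); m.append(ctrl.current_wrist_torque())
    F=np.mean(F,0); return np.r_[M.T@F[:2],F[2]],np.mean(m,0)
E
python3 - <<'E'
from h import *
x=-.25
while x<4:
    F,m=avg(); print(round(x,2),F.round(1),m.round(2),s()["heel"])
    if F[0]<-6: break
    x+=.4; ctrl.move_l(w(x,-45,.0220),vel=.01)
print(ctrl.current_t())
E
```

```text
-0.25 [ 0.  -0.2  5.9] [ 0.07 -0.04  0.06] [ -0.27 -44.98]
0.15 [-5.2 -0.8  1.9] [-0.43  0.61  0.04] [ -0.29 -44.97]
0.55 [-7.  -1.7  3.4] [-0.62  0.92  0.04] [ -0.29 -44.95]
12.325
```

Run:
```python
from h import *
y=-45
while y<-3:
    y+=3; hit=ctrl.move_l(w(-.1,y,.0220),vel=.03,contact_N=12); F,m=avg(3)
    print(y,hit,F.round(1),m.round(2),s()["heel"])
    if hit or F[1]<-9: break
print(ctrl.current_t())
```

```text
-42 False [-3.4  1.5 -0.1] [0.13 0.51 0.06] [ -0.29 -41.8 ]
-39 False [-4.   2.5 -0.3] [0.24 0.61 0.05] [ -0.28 -38.79]
-36 False [-4.5  2.4 -1. ] [0.2  0.71 0.07] [ -0.27 -35.86]
-33 False [-5.   2.9 -0.4] [0.2  0.81 0.04] [ -0.27 -32.9 ]
-30 False [-4.4  2.2 -0.6] [0.13 0.83 0.05] [ -0.28 -29.91]
-27 False [-4.9  1.7 -1.4] [0.1  0.83 0.09] [ -0.25 -26.96]
-24 False [-4.7  2.  -0.8] [0.09 0.84 0.07] [ -0.28 -23.93]
-21 False [-4.8  1.8 -0.9] [0.11 0.86 0.06] [ -0.28 -20.92]
-18 False [-4.8  2.  -0.8] [0.09 0.84 0.06] [ -0.27 -17.95]
-15 False [-5.1  1.4 -0.8] [-0.04  0.82  0.07] [ -0.28 -14.99]
-12 False [-5.2  0.3 -1.3] [-0.2   0.79  0.07] [ -0.27 -12.08]
-9 False [-5.6  0.3 -1. ] [-0.17  0.81  0.06] [-0.24 -9.08]
-6 False [-5.  -0.3 -1.1] [-0.16  0.83  0.05] [-0.29 -6.08]
-3 False [-5.3  0.3 -1. ] [-0.22  0.82  0.03] [-0.29 -3.06]
16.525
```

Side rail is being pushed with about 2 N. Now the final approach in small steps.

Run:
```python
from h import *
y=-3
while y<3.5:
    y+=.4; ctrl.move_l(w(-.1,y,.0220),vel=.01); F,m=avg(4)
    print(round(y,2),F.round(1),m.round(2),s()["heel"])
    if F[1]<-6: break
ctrl.sleep(.5); print(s(),ctrl.current_grasp_force())
T=toolT(); im=ctrl.read_camera("wrist"); cv2.imwrite("pics/w3.png",im); np.save("T3.npy",T)
cv2.imwrite("pics/sc3.png",cv2.resize(ctrl.read_camera("scene")[180:310,210:370],None,fx=5,fy=4.6,interpolation=cv2.INTER_CUBIC))
```

```text
-2.6 [-5.6 -2.2 -1.1] [-0.6   0.77  0.06] [-0.28 -2.93]
-2.2 [-6.1 -3.1 -1.2] [-0.8   0.77  0.05] [-0.28 -2.63]
-1.8 [-5.8 -3.4 -1.3] [-0.86  0.75  0.03] [-0.29 -2.25]
-1.4 [-5.3 -3.5 -0.9] [-0.87  0.75  0.05] [-0.28 -1.88]
-1.0 [-5.7 -3.9 -1.3] [-0.86  0.77  0.07] [-0.29 -1.48]
-0.6 [-6.2 -3.7 -1.5] [-0.88  0.76  0.06] [-0.25 -1.1 ]
-0.2 [-5.9 -3.9 -1.3] [-0.91  0.73  0.07] [-0.29 -0.66]
0.2 [-6.2 -3.7 -0.9] [-0.9   0.77  0.05] [-0.29 -0.29]
0.6 [-5.5 -3.6 -1. ] [-0.87  0.74  0.08] [-0.28  0.14]
1.0 [-6.1 -3.7 -1.2] [-0.89  0.77  0.02] [-0.28  0.53]
1.4 [-5.6 -3.9 -1.4] [-0.89  0.78  0.06] [-0.29  0.91]
1.8 [-6.  -4.2 -1.1] [-0.99  0.75  0.06] [-0.27  1.28]
2.2 [-7.  -8.1 -1. ] [-1.64  0.74  0.03] [-0.28  1.35]
{'heel': array([-0.31,  1.33]), 'z': np.float64(21.93), 'F': array([-6.7, -8.3, -2.2]), 'm': array([-1.58,  0.72,  0.05]), 't': 21.14} 30.0014466047287
```

View pics/sc3.png

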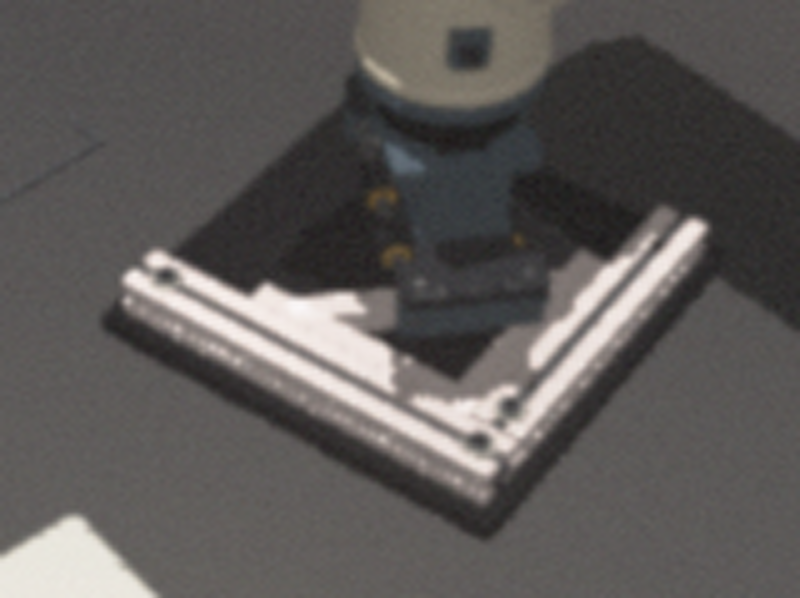

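The square sits flush against both rails: long rail (120–490, 290–470) and side rail (500–700, 220–410) with no visible gap. Forces are about 7 N and 8 N, with almost no yaw moment. Handing in.

Run:
```python
from h import *
print(s()); print(ctrl.sign_off())
```

```text
{'heel': array([-0.32,  1.33]), 'z': np.float64(21.94), 'F': array([-6.8, -8.1, -1.7]), 'm': array([-1.58,  0.65, -0.03]), 't': 21.24}
the job is handed in; nothing more can be done
None
```

I handed the job in at 21.2 s with the square still gripped and pressed into the corner, at about 7 N on the long rail and 8 N on the side rail by the wrist force reading; sign-off returned no verdict.

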